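# Sort insulator caps and pins into their trays

## Task

Sort the five loose insulator fittings on the bench, two socket caps, two pins and one clevis cap, into the three trays: each goes into the tray whose far end bay already holds a sample of its kind. Stand each one upright and flat on the floor of an empty bay, one to a bay, without knocking any over, and leave the ring gauge lying where it is.

Things in the scene. Friction and masses are not known exactly. Their poses are not given: they have to be found in the camera images.
- socket_a_mid (a point): Grey metal cap standing mouth down: foot rim 56 mm across, 12 mm high; straight round body 50 mm across, 15 to 46 mm up (grip there, about 37 mm up), and a low round boss 34 mm across with a dark socket hole on top; 62 mm high in all, about 0.35 kg. Point: on its axis, half-way up (31 mm above its underside). The two socket caps are alike.
- socket_b_mid (a point): Grey metal cap standing mouth down: foot rim 56 mm across, 12 mm high; straight round body 50 mm across, 15 to 46 mm up (grip there, about 37 mm up), and a low round boss 34 mm across with a dark socket hole on top; 62 mm high in all, about 0.35 kg. Point: on its axis, half-way up (31 mm above its underside). The two socket caps are alike.
- pin_a_mid (a point): Steel pin standing on its broad round head, 84 mm high: foot disc 42 mm across, 9 mm high, shaft 20 mm across (14 to 58 mm up), top knob 26 mm across, 58 to 84 mm up (straight from 62 to 81 mm: grip it there). About 0.24 kg. Point: on its axis, half-way up (42 mm above its underside). The two pins are alike.
- pin_b_mid (a point): Steel pin standing on its broad round head, 84 mm high: foot disc 42 mm across, 9 mm high, shaft 20 mm across (14 to 58 mm up), top knob 26 mm across, 58 to 84 mm up (straight from 62 to 81 mm: grip it there). About 0.24 kg. Point: on its axis, half-way up (42 mm above its underside). The two pins are alike.
- clevis_a_mid (a point): Grey metal cap standing mouth down: foot rim 56 mm across, 12 mm high; straight round body 50 mm across, 15 to 46 mm up (grip there, about 37 mm up), and two upright ears (26 mm wide, 7 mm thick, 24 mm high, 18 mm apart) on top; 76 mm high in all, about 0.38 kg. Point: on its axis, half-way up (38 mm above its underside).
- socket_tray: Fixed plywood tray whose sample is a socket cap (62 mm high). 236 mm long (x) by 100 wide (y); walls 5 mm thick, tops 16 mm above the bench; floor 5 mm thick. Origin: tray centre at bench level, z up. Cross walls part it into three bays, 72 (x) by 90 mm inside, centred at x = -77, 0 and +77 mm: the one at +77 holds the fixed sample, the others are empty. Trays differ only by sample.
- clevis_tray: Fixed plywood tray whose sample is a two-eared clevis cap (76 mm). 236 mm long (x) by 100 wide (y); walls 5 mm thick, tops 16 mm above the bench; floor 5 mm thick. Origin: tray centre at bench level, z up. Cross walls part it into three bays, 72 (x) by 90 mm inside, centred at x = -77, 0 and +77 mm: the one at +77 holds the fixed sample, the others are empty. Trays differ only by sample.
- pin_tray: Fixed plywood tray whose sample is a standing pin (84 mm). 236 mm long (x) by 100 wide (y); walls 5 mm thick, tops 16 mm above the bench; floor 5 mm thick. Origin: tray centre at bench level, z up. Cross walls part it into three bays, 72 (x) by 90 mm inside, centred at x = -77, 0 and +77 mm: the one at +77 holds the fixed sample, the others are empty. Trays differ only by sample.
- gauge_mid (a point): Bystander: loose brass ring gauge lying flat among the parts, 52 mm outside, 34 mm inside, 14 mm high. Point: its centre, 7 mm up. Leave it where it is.
Things that resemble listed ones, but are neither listed nor needed, are in the scene too. Leave any turquoise look-alike of the part that bears socket_a_mid alone. What is shaped like the part that bears pin_b_mid but green is not meant.

How it is judged:
By the outcome, as a careful person would: the job done as asked, in the order asked, and still so for the second after the job is handed in, with the robot touching nothing.
It also fails if it takes over 128 s, if anything falls off the work surface, if the arm or the gripper's body presses on something with over 40 N, if the wrist force passes 120 N, or if a joint passes its speed limit or range.

## Robot

A 6-joint arm with a two-finger parallel gripper is mounted at the origin on the work surface. World frame = base frame: x ahead of the robot, y to its left, z up, the work surface at z = 0. Lengths are in mm, angles in rad, forces in N, time in s.
With the tool pointing down it reaches from about 275 to 750 mm from the base axis. Payload 10.2 kg.
Tool frame: the origin (TCP) lies at the very end of the fingers, on their centre line; the grasp point (between the pads) lies 19 mm behind it; z points along the fingers, y is the line along which they close (so a half turn about z gives the same grasp; the last joint's range is limited). The gripper opens to 85 mm and grips with 20 to 120 N. Pads are 22 mm wide; open, the fingers measure 114 mm over their backs; the gripper's body (76 mm by 85 mm) begins 54 mm behind the grasp point. The pads swing forward as they close: fully open they stand 13 mm farther back than shut.
Start: joints at [-1.506, 0.313, 1.498, -0, 1.331, -0.223], TCP at [149.005, -503.417, 231.294] pointing down, gripper open.
Joint ranges: [-2.94, 2.94], [-0.97, 2.17], [0.19, 2.56], [-1.23, 4.37], [0.02, 3.11], [-2.88, 2.88]. Speed limits (rad/s): [2.39, 2.39, 3.01, 3.14, 3.14, 3.14].

## Interface

Orientations are given as a unit quaternion [w, x, y, z].
In Python, from rig import monitor, eyes, job gives the robot as it stands. The module is installed in compiled form; this text tells all that it offers.
- The arm moves only by the tool send_rows, never from a script. Its argument "targets" is one flat list of numbers, 7 for each row, row after row: the turn, a rotation vector about the tool's x, y, z in degrees, then the shift along the tool's x, y, z in units of 60 mm (1.0 is 60 mm), then the opening, from -1 (shut) to 1 (fully open), so that 0 is half open. A call has 1 to 5 rows; each row shifts and turns the commanded pose from where the row before left it, along the tool's axes as they then stand; what a row does not reach is not made up. A row lasts 1/8 s, in which the tool goes at most 62.5 mm and 10.7 degrees, less where a joint would pass 70% of its speed; a pose out of reach is approached as far as the arm can. A call is refused whole if a number of a shift passes 1 or a number of a turn 10.7, either way. A call with a gripper value outside its range is refused whole. The fingers move at their own pace and stop on an object; "newtons" is the grip in N (left out, the last holds). Time passes only in rows, so rows that do not move let the fingers close. It gives the time, the measured TCP pose, the force, the opening and the grip force at its end, in the units of the state.
- monitor.sense(): the state, without advancing time (a new reading comes with each control period).
- eyes.capture(name): name is "side" or "top" or "wrist"; returns a dict with "img" (480x640x3 uint8, red, green, blue), "K" (3x3 intrinsics, pixels), "R" (3x3) and "t" (3): a world point X has camera coordinates R X + t. Camera axes: x right, y down, z forward; pixel columns grow to the right and rows downward; lengths in mm; the calibration is good to about 2 mm. A picture is of the moment at which its call begins. There is no depth.
- job.finish_job(): hands the job in; it is judged then, once.
The state is a dict: "time_s": time; "joints": joint angles; "dq": joint speeds; "tau": joint torques, N m; "eef_pos": TCP position; "ee_rot": TCP orientation; "force": force on the tool from outside, world axes, zero at the start; "wrist_torque": the same for the moment, N m; "grip_width": opening from 0.0 (shut) to 1.0 (fully open); "grip_force": force on a finger pad.
Only numpy, scipy, OpenCV 4.12 (cv2) and the standard library are available. Lean on these libraries where they do the work, as an engineer would, in place of code of your own. Each camera call takes 0.05 s, during which the arm holds its last target. There are 200 camera calls.

## Working session

There is one attempt and no reset: what is moved stays moved. The work goes in short steps, Python scripts to look and compute and a tool call to move; the robot and the scene stay as the last step left them, time stands still between calls to the robot, and variables do not carry over. Pictures are saved under pics/ and viewed, at most 14 in all, crops included, and the job is handed in when it is done.

Besides the shell and the picture viewer there is one more tool, called after "Emit:" by a JSON object that holds its "name" and its "arguments". send_rows: Moves the arm, as the interface text tells. Its arguments: {"type":"object","properties":{"targets":{"type":"array","items":{"type":"number"}},"newtons":{"type":"number"}},"required":["targets"]}

```bash
mkdir -p pics; python3 - <<'E'
from rig import monitor, eyes
import cv2,pickle
s=monitor.sense();print({k:s[k] for k in('time_s','eef_pos','ee_rot','force','grip_width')})
d={}
for n in("top","side","wrist"):
    c=eyes.capture(n);d[n]=c;cv2.imwrite(f"pics/{n}0.png",c["img"][:,:,::-1]);print(n,c["K"].tolist(),c["R"].round(4).tolist(),c["t"].round(1).tolist())
pickle.dump(d,open("c0.pkl","wb"))
E
```

```text
{'time_s': 0.0, 'eef_pos': array([ 148.99053671, -503.14851665,  230.72802539]), 'ee_rot': array([-6.49464694e-04,  9.89661826e-01,  1.43419129e-01,  4.03101386e-05]), 'force': array([-0.43623379, -0.47699843,  0.15696543]), 'grip_width': 0.9990661798609684}
top [[555.4777650499481, 0.0, 319.4601215967753], [0.0, 555.4777650499481, 242.71749600976742], [0.0, 0.0, 1.0]] [[0.0193, -0.9996, -0.0222], [-0.9953, -0.0171, -0.0954], [0.095, 0.0239, -0.9952]] [1.1, 527.8, 899.4]
side [[587.0836557763346, 0.0, 316.12210259285087], [0.0, 587.0836557763346, 250.4045804785081], [0.0, 0.0, 1.0]] [[0.9932, -0.1161, -0.0039], [-0.0805, -0.6641, -0.7433], [0.0838, 0.7386, -0.6689]] [-515.4, 96.4, 1111.4]
wrist [[408.21599525072924, 0.0, 318.3855951925124], [0.0, 408.21599525072924, 241.88743831992304], [0.0, 0.0, 1.0]] [[0.2843, -0.9587, -0.0014], [-0.9153, -0.2718, 0.2972], [-0.2853, -0.0832, -0.9548]] [-523.2, -38.6, 379.3]
```

View pics/top0.png

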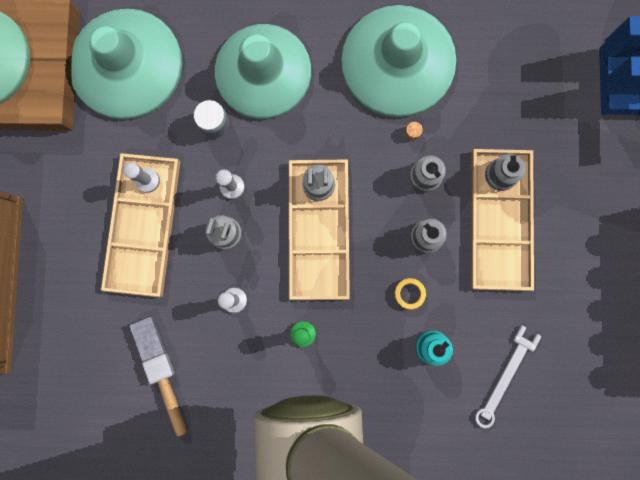

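View pics/side0.png

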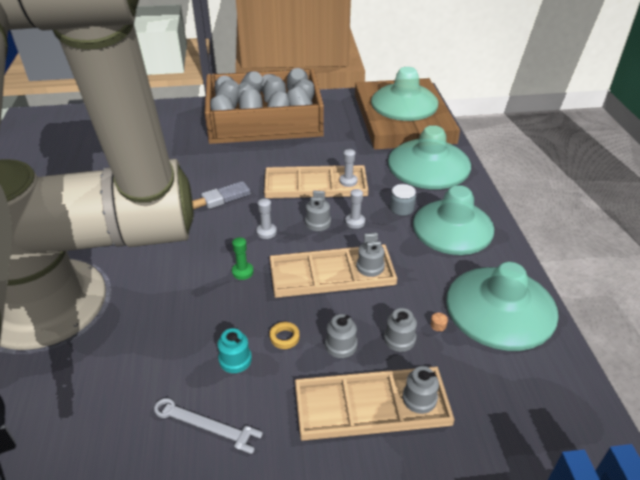

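The top view shows the pin tray at (140,225), clevis tray at (319,230) and socket tray at (503,220). Candidates:
- **Pins:** the grey ones at (230,184) and (233,300) are wanted. The green pin at (303,334) and the fixed sample at (143,177) are not.
- **Clevis:** the loose one at (224,232) is wanted. The sample at (319,183) is not.
- **Sockets:** the grey ones at (428,174) and (428,235) are wanted. The turquoise one at (435,348) and the sample at (506,172) are not.
- **Other items:** the white cup at (210,117) and the ring gauge at (411,294) stay put.

The side view agrees: pins (265,218) and (356,208), clevis (318,210), sockets (342,333) and (401,327).

```bash
cat >h.py <<'E'
import cv2,numpy as np
def cam(c): return c["K"],c["R"],c["t"],-c["R"].T@c["t"]
def ray(c,u,v):
    K,R,t,C=cam(c); d=R.T@np.linalg.solve(K,[u,v,1.]); return C,d/np.linalg.norm(d)
def onplane(c,u,v,z):
    C,d=ray(c,u,v); return C+d*(z-C[2])/d[2]
def tri(c1,p1,c2,p2):
    C,d=ray(c1,*p1);D,e=ray(c2,*p2)
    s=np.linalg.lstsq(np.c_[d,-e],D-C,rcond=None)[0]
    a,b=C+d*s[0],D+e*s[1]; return (a+b)/2,np.linalg.norm(a-b)
def proj(c,X):
    p=c["K"]@(c["R"]@np.asarray(X,float)+c["t"]); return p[:2]/p[2]
def comps(m,amin=60,amax=1e5):
    n,l,s,ce=cv2.connectedComponentsWithStats(m.astype(np.uint8))
    return [(s[i],ce[i],l==i) for i in range(1,n) if amin<s[i][4]<amax]
E
python3 - <<'E'
from h import *; import pickle
d=pickle.load(open("c0.pkl","rb"))
for n in("top","side"):
    c=d[n];print(n,"C",cam(c)[3].round())
    h=cv2.cvtColor(c["img"],cv2.COLOR_RGB2HSV); H,S,V=h[...,0],h[...,1],h[...,2]
    wood=(H>8)&(H<25)&(S>60)&(V>120)
    wood=cv2.morphologyEx(wood.astype(np.uint8),cv2.MORPH_CLOSE,np.ones((5,5)))
    for s,ce,m in comps(wood,2000,12000):
        r=cv2.minAreaRect(np.argwhere(m)[:,::-1].astype(np.float32)); b=cv2.boxPoints(r)
        print("wood",s.tolist(),[onplane(c,*p,16)[:2].round().tolist() for p in b])
    for thr in (78,):
        for s,ce,m in comps((S<45)&(V>thr),100,2500): print("grey",s.tolist(),ce.round(1))
t,sd=d["top"]["img"],d["side"]["img"]
a=cv2.resize(t[150:320,195:455],None,fx=3,fy=3,interpolation=cv2.INTER_CUBIC)
cv2.imwrite("pics/t1.png",a[:,:,::-1])
a=cv2.resize(sd[175:375,225:455],None,fx=3,fy=3,interpolation=cv2.INTER_CUBIC)
cv2.imwrite("pics/s1.png",a[:,:,::-1])
w=d["wrist"];print("wristC-tcp",cam(w)[3]-[149,-503,231])
E
```

```text
top C [440. -11. 945.]
wood [0, 0, 70, 124, 6090] [[728.0, 571.0], [952.0, 588.0], [953.0, 464.0], [730.0, 449.0]]
wood [472, 149, 62, 142, 7488] [[693.0, -245.0], [694.0, -348.0], [456.0, -344.0], [454.0, -243.0]]
wood [101, 153, 79, 144, 7852] [[441.0, 378.0], [682.0, 360.0], [669.0, 252.0], [430.0, 273.0]]
wood [289, 159, 61, 141, 7460] [[671.0, 66.0], [673.0, -37.0], [435.0, -40.0], [433.0, 60.0]]
grey [486, 154, 39, 36, 657] [507.1 170.1]
grey [123, 163, 37, 30, 681] [142.  176.8]
grey [302, 164, 33, 37, 843] [318.4 181.3]
side C [ 427. -817.  813.]
wood [264, 165, 104, 33, 2691] [[435.0, 380.0], [684.0, 358.0], [663.0, 234.0], [431.0, 254.0]]
wood [270, 245, 127, 53, 4289] [[431.0, 60.0], [685.0, 70.0], [668.0, -52.0], [433.0, -58.0]]
wood [295, 367, 159, 74, 7706] [[455.0, -244.0], [712.0, -244.0], [688.0, -358.0], [454.0, -355.0]]
grey [0, 0, 25, 21, 373] [12.   9.4]
grey [202, 0, 35, 74, 1954] [221.9  32.3]
grey [64, 26, 52, 14, 499] [89.3 32.5]
wristC-tcp [ 72.62747011  22.4623636  141.88445342]
```

View pics/t1.png

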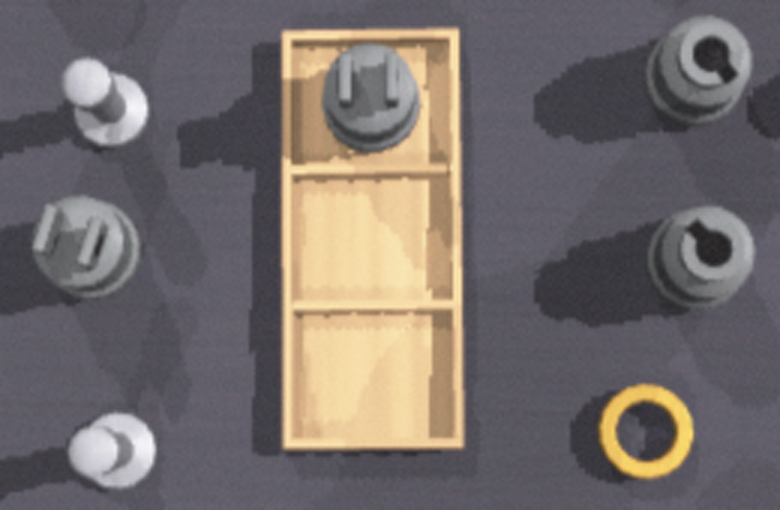

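View pics/s1.png

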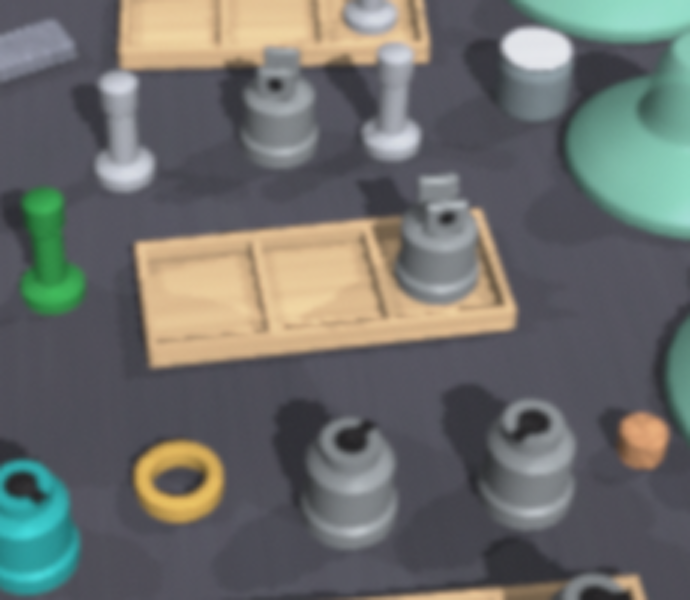

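The crops show the two pins (knobs at t1 (88,82) and (95,449)), the clevis (ears about (75,218)) and two grey sockets (boss tops (713,56) and (712,243)). The same five parts appear in the side view.

```bash
python3 - <<'E'
from h import *; import pickle
d=pickle.load(open("c0.pkl","rb"));T,S=d["top"],d["side"]
P=dict(sockA=((713,56),(531,420)),sockB=((711,245),(352,436)),pinA=((88,82),(394,54)),pinB=((95,449),(119,84)),clev=((76,218),(279,63)))
for k,(a,b) in P.items():
    a=np.array(a)/3+[195,150]-.33;b=np.array(b)/3+[225,175]-.33
    X,e=tri(T,a,S,b); print(k,X.round(1),round(e,1),"top-cam on text height",onplane(T,*a,{'s':62,'p':84,'c':76}[k[0]]).round())
for w in ((62,31),(0,0)):pass
# insulator heights (tops) far row
for a,b in (((257,50),(460,197)),((106,40),(434,135)),((405,38),(510,273))): print("dome",tri(T,a,S,b))
E
```

```text
sockA [ 646.4 -169.3   64.2] 1.4 top-cam on text height [ 648. -170.   62.]
sockB [ 544.4 -168.4   63.4] 1.8 top-cam on text height [ 545. -169.   62.]
pinA [623.7 163.3  79.4] 2.3 top-cam on text height [624. 162.  84.]
pinB [430.7 152.9  78.6] 1.5 top-cam on text height [431. 152.  84.]
clev [547.3 167.7  75.9] 10.4 top-cam on text height [553. 168.  76.]
dome (array([832.31170461, 116.28256938,  84.09971203]), np.float64(1.4038587929636108))
dome (array([845.89655166, 363.69297549,  83.12477223]), np.float64(4.187817502417557))
dome (array([ 849.57763313, -120.70265801,   92.70470787]), np.float64(2.9022140189003136))
```

Emit:
{"name": "send_rows", "arguments": {"targets": [0, 0, 8.25, 0, 0, 0, 1, 0, 0, 8.25, 0, 0, 0, 1, 0, 0, 0, 0.72, -0.61, 0.09, 1, 0, 0, 0, 0.72, -0.61, 0.09, 1, 0, 0, 0, 0.72, -0.61, 0.09, 1]}}

```text
time_s: 0.78
eef_pos: [279.6, -392.3, 214.8]
ee_rot: [-0.0, 1.0, -0.0, -0.0]
force: [-0.2, -1.4, -0.9]
grip_width: 0.998
grip_force: 0.0
```

Emit:
{"name": "send_rows", "arguments": {"targets": [0, 0, 0, 0.72, -0.61, 0.09, 1, 0, 0, 0, 0.72, -0.61, 0.09, 1, 0, 0, 0, 0.72, -0.61, 0.09, 1, 0, 0, 0, 0.72, -0.61, 0.09, 1, 0, 0, 0, 0.72, -0.61, 0.09, 1]}}

```text
time_s: 1.4
eef_pos: [495.9, -209.2, 187.8]
ee_rot: [-0.0, 1.0, -0.0, -0.0]
force: [0.3, -1.2, 0.3]
grip_width: 1.001
grip_force: 0.0
```

Emit:
{"name": "send_rows", "arguments": {"targets": [0, 0, 0, 0.8, -0.68, 0, 1, 0, 0, 0, 0, 0, 0, 1]}}

```text
time_s: 1.65
eef_pos: [544.1, -167.3, 187.4]
ee_rot: [-0.0, 1.0, 0.002, -0.0]
force: [-0.8, -0.8, 0.5]
grip_width: 1.001
grip_force: 0.0
```

```bash
python3 - <<'E'
from rig import monitor, eyes
from h import *; import pickle
s=monitor.sense();print(s['eef_pos'],s['ee_rot'])
c=eyes.capture("wrist");pickle.dump(c,open("w1.pkl","wb"));cv2.imwrite("pics/w1.png",c["img"][:,:,::-1]);print(cam(c)[3]-s['eef_pos'])
for p in ([544,-168,62],[646,-170,62],[574,-295,5],[497,-294,5]): print(p,proj(c,p).round())
E
```

```text
[ 544.09752125 -167.29497637  187.38791242] [-3.70691811e-04  9.99997176e-01  2.34084432e-03 -1.75068316e-04]
[ 75.79410476   1.50575785 142.01718275]
[544, -168, 62] [321. 231.]
[646, -170, 62] [326.  69.]
[574, -295, 5] [482. 176.]
[497, -294, 5] [469. 267.]
```

View pics/w1.png

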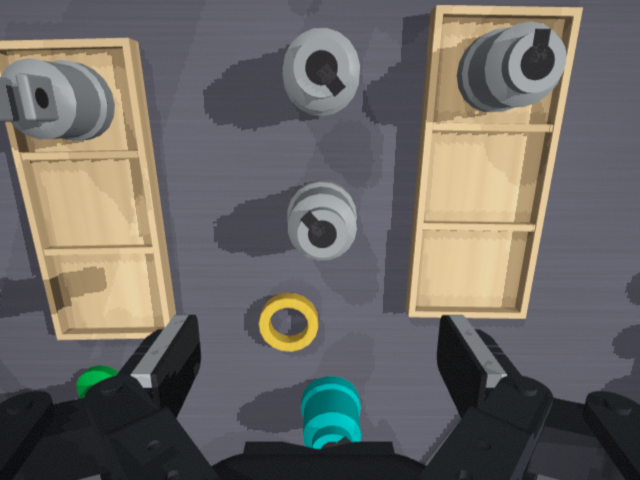

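The wrist view has socket B at (322,231) and socket A at (325,70), both matching the projected (321,231) and (326,69). The socket tray's empty bays at (482,176) and (470,268) match too, so I'll grasp B.

Emit:
{"name": "send_rows", "arguments": {"targets": [0, 0, 0, 0.01, 0.015, 0.8, 1, 0, 0, 0, 0, 0, 0.8, 1, 0, 0, 0, 0, 0, 0.8, 1, 0, 0, 0, 0, 0, 0.45, 1, 0, 0, 0, 0, 0, 0, 1], "newtons": 50}}

```text
time_s: 2.33
eef_pos: [541.2, -171.6, 15.7]
ee_rot: [-0.001, 1.0, -0.001, -0.002]
force: [-0.7, -0.5, 0.7]
grip_width: 1.001
grip_force: 0.0
```

Emit:
{"name": "send_rows", "arguments": {"targets": [0, 0, 0, 0, 0, 0, -1, 0, 0, 0, 0, 0, 0, -1, 0, 0, 0, 0, 0, 0, -1, 0, 0, 0, 0, 0, 0, -1, 0, 0, 0, 0, 0, 0, -1]}}

```text
time_s: 2.95
eef_pos: [543.4, -171.5, 19.0]
ee_rot: [0.001, 1.0, -0.0, 0.001]
force: [-3.9, 0.6, 8.4]
grip_width: 0.567
grip_force: 51.4
```

```bash
python3 - <<'E'
from h import *; import pickle
d=pickle.load(open("c0.pkl","rb"));T,S=d["top"],d["side"];w=pickle.load(open("w1.pkl","rb"))
def rects(c,amin):
    h=cv2.cvtColor(c["img"],cv2.COLOR_RGB2HSV);H,S_,V=h[...,0],h[...,1],h[...,2]
    m=((H>8)&(H<25)&(S_>60)&(V>110)).astype(np.uint8)
    return [(s,cv2.approxPolyDP(cv2.convexHull(np.argwhere(q)[:,::-1].astype(np.int32)),6,True)[:,0].tolist()) for s,ce,q in comps(cv2.morphologyEx(m,cv2.MORPH_CLOSE,np.ones((5,5))),amin,40000)]
for n,c in(("top",T),("wrist",w)):
    for s,p in rects(c,4500): print(n,s.tolist(),p,[onplane(c,*q,16)[:2].round().tolist() for q in p])
for a,b in ((( 412,317),(473,289)),((527,319),(533,290)),((434,7),(474,151)),((580,8),(532,151))): print(tri(w,a,T,b))
E
```

```text
top [0, 0, 73, 124, 6219] [[71, 121], [0, 122], [0, 0], [70, 0]] [[733.0, 446.0], [730.0, 571.0], [952.0, 588.0], [953.0, 462.0]]
top [472, 149, 62, 142, 7538] [[533, 290], [472, 287], [473, 149], [532, 150]] [[456.0, -344.0], [459.0, -244.0], [693.0, -247.0], [692.0, -346.0]]
top [101, 153, 79, 144, 7864] [[177, 159], [162, 295], [101, 290], [120, 154]] [[669.0, 258.0], [436.0, 273.0], [442.0, 377.0], [676.0, 357.0]]
top [289, 159, 61, 141, 7467] [[348, 299], [289, 298], [290, 160], [347, 159]] [[435.0, -38.0], [435.0, 60.0], [670.0, 64.0], [673.0, -33.0]]
wrist [408, 5, 175, 314, 32624] [[582, 7], [525, 317], [409, 316], [436, 5]] [[691.0, -345.0], [456.0, -343.0], [456.0, -244.0], [691.0, -245.0]]
wrist [0, 38, 176, 302, 32145] [[144, 338], [57, 338], [5, 123], [0, 41], [138, 44], [175, 310]] [[434.0, -15.0], [433.0, 61.0], [613.0, 66.0], [668.0, 57.0], [666.0, -39.0], [461.0, -45.0]]
(array([ 455.83542469, -245.5048481 ,   16.6902943 ]), np.float64(1.033769952023256))
(array([ 456.0107572 , -342.45325863,   19.67711699]), np.float64(0.023104202782837077))
(array([ 692.698197  , -249.12900358,    4.3821196 ]), np.float64(4.447254209106409))
(array([ 693.00387277, -349.64071162,    5.62704188]), np.float64(1.0722036754912196))
```

Emit:
{"name": "send_rows", "arguments": {"targets": [0, 0, 0, 0, 0, -0.4, -1, 0, 0, 0, 0, 0, -0.8, -1, 0, 0, 0, -0.2, 0.5, -0.2, -1, 0, 0, 0, -0.3, 0.8, 0, -1, 0, 0, 0, -0.28, 0.75, 0, -1]}}

```text
time_s: 3.58
eef_pos: [495.4, -295.4, 101.8]
ee_rot: [0.0, 1.0, 0.0, 0.0]
force: [0.8, -0.5, -3.6]
grip_width: 0.563
grip_force: 53.2
```

Emit:
{"name": "send_rows", "arguments": {"targets": [0, 0, 0, 0, 0, 0, -1, 0, 0, 0, 0, 0, 0, -1]}}

```text
time_s: 3.82
eef_pos: [496.0, -293.8, 101.3]
ee_rot: [-0.0, 1.0, -0.0, -0.0]
force: [0.1, 0.7, -3.5]
grip_width: 0.566
grip_force: 53.3
```

```bash
python3 - <<'E'
from rig import monitor, eyes
from h import *; import pickle
s=monitor.sense();print(s['eef_pos'],s['ee_rot'],s['force'],s['grip_width'])
c=eyes.capture("wrist");pickle.dump(c,open("w2.pkl","wb"));cv2.imwrite("pics/w2.png",c["img"][:,:,::-1]);print(cam(c)[3]-s['eef_pos'])
E
```

```text
[ 495.96489731 -293.77845009  101.25240898] [-1.57588290e-04  9.99999966e-01 -2.04690204e-04 -2.17083188e-05] [ 0.05791471  0.73342068 -3.51101556] 0.565795462532595
[ 75.75662566   1.21432659 142.06846216]
```

View pics/w2.png

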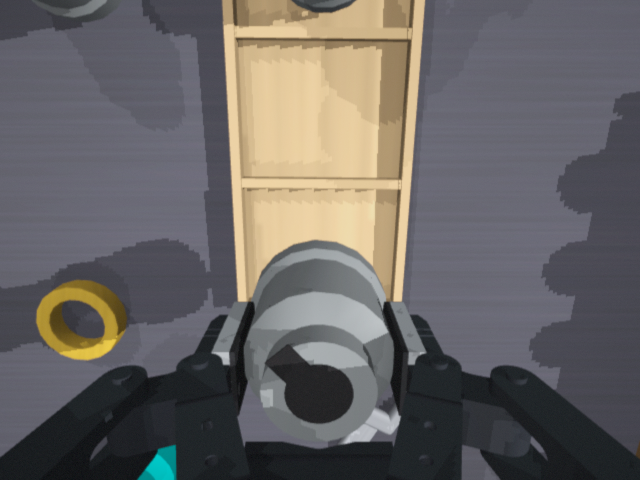

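The cap hangs upright between the pads (boss (320,392), foot edge at row 240 as predicted for upright). The near bay is straight ahead below, with its cross wall at row 183.

Emit:
{"name": "send_rows", "arguments": {"targets": [0, 0, 0, 0.03, 0, 0.5, -1, 0, 0, 0, 0, 0, 0.5, -1, 0, 0, 0, 0, 0, 0.2, -1, 0, 0, 0, 0, 0, 0, -1]}}

```text
time_s: 4.38
eef_pos: [498.1, -293.5, 29.1]
ee_rot: [-0.0, 1.0, 0.0, -0.0]
force: [0.1, -0.9, -2.6]
grip_width: 0.568
grip_force: 53.2
```

Emit:
{"name": "send_rows", "arguments": {"targets": [0, 0, 0, 0, 0, 0.05, -1, 0, 0, 0, 0, 0, 0, -1]}}

```text
time_s: 4.62
eef_pos: [498.1, -294.3, 26.8]
ee_rot: [0.0, 1.0, -0.0, 0.0]
force: [0.2, -0.5, -3.5]
grip_width: 0.568
grip_force: 53.3
```

Emit:
{"name": "send_rows", "arguments": {"targets": [0, 0, 0, 0, 0, 0.03, -1, 0, 0, 0, 0, 0, 0, -1]}}

```text
time_s: 4.88
eef_pos: [497.9, -294.1, 24.4]
ee_rot: [0.0, 1.0, -0.0, 0.0]
force: [-0.6, -0.2, -3.5]
grip_width: 0.564
grip_force: 53.3
```

Emit:
{"name": "send_rows", "arguments": {"targets": [0, 0, 0, 0, 0, 0.03, -1, 0, 0, 0, 0, 0, 0, -1]}}

```text
time_s: 5.12
eef_pos: [497.9, -294.2, 24.0]
ee_rot: [0.0, 1.0, -0.0, 0.0]
force: [-5.2, 3.4, 10.5]
grip_width: 0.567
grip_force: 54.6
```

Emit:
{"name": "send_rows", "arguments": {"targets": [0, 0, 0, 0, 0, 0.02, -1, 0, 0, 0, 0, 0, 0, -1]}}

```text
time_s: 5.38
eef_pos: [497.9, -294.2, 23.9]
ee_rot: [0.0, 1.0, 0.0, 0.0]
force: [-9.9, 5.6, 21.3]
grip_width: 0.563
grip_force: 55.7
```

Emit:
{"name": "send_rows", "arguments": {"targets": [0, 0, 0, 0, 0, -0.03, -1, 0, 0, 0, 0, 0, 0, 0.4, 0, 0, 0, 0, 0, 0, 1, 0, 0, 0, 0, 0, 0, 1, 0, 0, 0, 0, 0, 0, 1]}}

```text
time_s: 6.0
eef_pos: [497.9, -294.1, 23.0]
ee_rot: [0.0, 1.0, -0.0, 0.0]
force: [-0.1, -0.6, 0.7]
grip_width: 1.0
grip_force: 0.0
```

Emit:
{"name": "send_rows", "arguments": {"targets": [0, 0, 0, 0, 0, -0.3, 1, 0, 0, 0, 0, 0, -0.9, 1, 0, 0, 0, 0.5, -0.6, -0.5, 1, 0, 0, 0, 0.7, -0.65, 0, 1, 0, 0, 0, 0.7, -0.65, 0, 1]}}

```text
time_s: 6.62
eef_pos: [613.3, -179.1, 127.3]
ee_rot: [0.001, 1.0, -0.0, 0.001]
force: [0.6, -1.0, 0.8]
grip_width: 1.0
grip_force: 0.0
```

Emit:
{"name": "send_rows", "arguments": {"targets": [0, 0, 0, 0.55, -0.15, 0, 1, 0, 0, 0, 0, 0, 0, 1, 0, 0, 0, 0, 0, 0, 1]}}

```text
time_s: 7.0
eef_pos: [644.4, -171.5, 125.7]
ee_rot: [0.0, 1.0, -0.0, 0.0]
force: [-0.7, -0.0, -0.0]
grip_width: 1.002
grip_force: 0.0
```

```bash
python3 - <<'E'
from rig import monitor, eyes
from h import *; import pickle
s=monitor.sense();print(s['eef_pos'],s['ee_rot'],s['force'],s['grip_width'])
c=eyes.capture("wrist");pickle.dump(c,open("w3.pkl","wb"));cv2.imwrite("pics/w3.png",c["img"][:,:,::-1])
for p in ([646.5,-169.5,62],[497,-294,67],[573.5,-294.3,5]): print(p,proj(c,p).round())
E
```

```text
[ 644.37302777 -171.48601603  125.7211756 ] [ 1.28756961e-04  9.99999963e-01 -2.40862595e-04  6.75394516e-06] [-0.66351068 -0.00121679 -0.01876584] 1.0023641823285814
[646.5, -169.5, 62] [317. 259.]
[497, -294, 67] [514. 484.]
[573.5, -294.3, 5] [490. 328.]
```

View pics/w3.png

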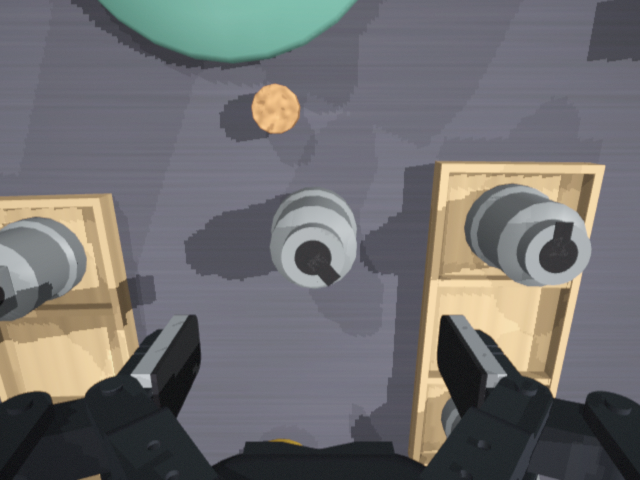

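Socket A's boss is at (313,259), within 2 mm of prediction, and cap B is standing in the near bay at (450,415).

Emit:
{"name": "send_rows", "arguments": {"targets": [0, 0, 0, 0.035, -0.06, 0, 1, 0, 0, 0, 0, 0, 0.8, 1, 0, 0, 0, 0, 0, 0.7, 1, 0, 0, 0, 0, 0, 0.31, 1, 0, 0, 0, 0, 0, 0, 1]}}

```text
time_s: 7.68
eef_pos: [646.7, -167.6, 16.2]
ee_rot: [-0.0, 1.0, -0.0, -0.001]
force: [0.3, -0.3, 0.5]
grip_width: 1.002
grip_force: 0.0
```

Emit:
{"name": "send_rows", "arguments": {"targets": [0, 0, 0, 0, 0, 0, -1, 0, 0, 0, 0, 0, 0, -1, 0, 0, 0, 0, 0, 0, -1, 0, 0, 0, 0, 0, 0, -1, 0, 0, 0, 0, 0, 0, -1]}}

```text
time_s: 8.3
eef_pos: [647.8, -168.0, 18.5]
ee_rot: [0.001, 1.0, -0.0, 0.001]
force: [-1.2, -0.1, 6.4]
grip_width: 0.565
grip_force: 51.8
```

Emit:
{"name": "send_rows", "arguments": {"targets": [0, 0, 0, 0, 0, -0.4, -1, 0, 0, 0, 0, 0, -0.8, -1, 0, 0, 0, -0.4, 0.5, -0.2, -1, 0, 0, 0, -0.4, 0.8, 0, -1, 0, 0, 0, -0.4, 0.8, 0, -1]}}

```text
time_s: 8.93
eef_pos: [574.1, -294.4, 100.7]
ee_rot: [-0.0, 1.0, 0.0, -0.0]
force: [-0.3, 0.1, -4.2]
grip_width: 0.573
grip_force: 53.3
```

Emit:
{"name": "send_rows", "arguments": {"targets": [0, 0, 0, 0, 0, 0, -1, 0, 0, 0, 0, 0, 0, -1]}}

```text
time_s: 9.18
eef_pos: [574.9, -293.1, 100.4]
ee_rot: [-0.0, 1.0, -0.0, -0.0]
force: [-0.1, 0.8, -4.7]
grip_width: 0.571
grip_force: 53.4
```

Emit:
{"name": "send_rows", "arguments": {"targets": [0, 0, 0, 0, 0.01, 0.5, -1, 0, 0, 0, 0, 0, 0.5, -1, 0, 0, 0, 0, 0, 0.24, -1, 0, 0, 0, 0, 0, 0.02, -1, 0, 0, 0, 0, 0, 0, -1]}}

```text
time_s: 9.8
eef_pos: [575.5, -294.1, 25.8]
ee_rot: [0.0, 1.0, 0.0, 0.001]
force: [0.1, -0.0, -4.4]
grip_width: 0.567
grip_force: 53.4
```

Emit:
{"name": "send_rows", "arguments": {"targets": [0, 0, 0, 0, 0, 0.025, -1, 0, 0, 0, 0, 0, 0, -1]}}

```text
time_s: 10.05
eef_pos: [575.0, -294.1, 23.7]
ee_rot: [0.0, 1.0, -0.0, 0.0]
force: [-0.4, -1.5, -4.6]
grip_width: 0.565
grip_force: 53.4
```

Emit:
{"name": "send_rows", "arguments": {"targets": [0, 0, 0, 0, 0, 0.02, -1, 0, 0, 0, 0, 0, 0, -1]}}

```text
time_s: 10.3
eef_pos: [575.1, -294.2, 23.5]
ee_rot: [0.0, 1.0, -0.0, 0.0]
force: [-4.3, 3.4, 5.8]
grip_width: 0.565
grip_force: 54.3
```

Emit:
{"name": "send_rows", "arguments": {"targets": [0, 0, 0, 0, 0, 0.01, -1, 0, 0, 0, 0, 0, 0, -1]}}

```text
time_s: 10.55
eef_pos: [575.0, -294.2, 23.5]
ee_rot: [0.0, 1.0, -0.0, 0.0]
force: [-6.5, 3.4, 9.6]
grip_width: 0.568
grip_force: 54.8
```

Emit:
{"name": "send_rows", "arguments": {"targets": [0, 0, 0, 0, 0, -0.02, -1, 0, 0, 0, 0, 0, 0, 0.4, 0, 0, 0, 0, 0, 0, 1, 0, 0, 0, 0, 0, 0, 1, 0, 0, 0, 0, 0, 0, 1]}}

```text
time_s: 11.18
eef_pos: [575.0, -294.1, 22.8]
ee_rot: [0.0, 1.0, -0.0, 0.0]
force: [1.7, 0.1, 0.2]
grip_width: 0.995
grip_force: 0.0
```

Emit:
{"name": "send_rows", "arguments": {"targets": [0, 0, 0, 0, 0, -0.3, 1, 0, 0, 0, 0, 0, -0.9, 1, 0, 0, 0, -0.05, -0.7, -0.5, 1, 0, 0, 0, -0.05, -0.95, -0.1, 1, 0, 0, 0, -0.05, -0.95, 0, 1]}}

```text
time_s: 11.8
eef_pos: [566.2, -136.8, 133.0]
ee_rot: [0.001, 1.0, -0.0, 0.001]
force: [1.1, 1.0, -0.8]
grip_width: 0.999
grip_force: 0.0
```

Emit:
{"name": "send_rows", "arguments": {"targets": [0, 0, 0, -0.05, -0.98, 0, 1, 0, 0, 0, -0.05, -0.98, 0, 1, 0, 0, 0, -0.05, -0.98, 0, 1, 0, 0, 0, -0.05, -0.98, 0, 1, 0, 0, 0, -0.03, -0.9, 0, 1]}}

```text
time_s: 12.42
eef_pos: [552.2, 153.1, 132.4]
ee_rot: [-0.0, 1.0, 0.0, 0.001]
force: [0.2, -1.4, 0.7]
grip_width: 0.999
grip_force: 0.0
```

Emit:
{"name": "send_rows", "arguments": {"targets": [0, 0, 0, 0, -0.25, 0, 1, 0, 0, 0, 0, 0, 0, 1, 0, 0, 0, 0, 0, 0, 1]}}

```text
time_s: 12.8
eef_pos: [552.6, 164.7, 131.1]
ee_rot: [0.0, 1.0, -0.001, 0.0]
force: [0.6, -0.7, -0.7]
grip_width: 1.0
grip_force: 0.0
```

```bash
python3 - <<'E'
from rig import monitor, eyes
from h import *; import pickle
s=monitor.sense();print(s['eef_pos'],s['ee_rot'],s['force'],s['grip_width'])
c=eyes.capture("wrist");pickle.dump(c,open("w4.pkl","wb"));cv2.imwrite("pics/w4.png",c["img"][:,:,::-1])
for p in ([549,168,76],[549,168,52],[624,163,84],[553,12,5],[476,10,5],[555,316,5],[479,322,5]): print(p,proj(c,p).round())
E
```

```text
[552.58339866 164.7417235  131.1472407 ] [ 1.24401898e-04  9.99999669e-01 -7.79859345e-04  1.95742820e-04] [ 0.6203873  -0.66774782 -0.66704397] 0.9995833602694314
[549, 168, 76] [315. 275.]
[549, 168, 52] [315. 259.]
[624, 163, 84] [325. 125.]
[553, 12, 5] [544. 230.]
[476, 10, 5] [530. 331.]
[555, 316, 5] [ 98. 228.]
[479, 322, 5] [107. 327.]
```

View pics/w4.png

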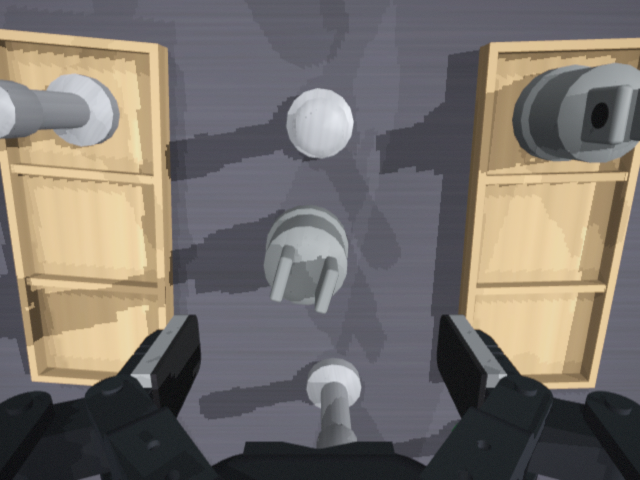

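The loose clevis is at about (306,263) with its ears at (283,275) and (327,285). Pin A is at (320,123), the pin tray is on the left and the clevis tray on the right.

```bash
python3 - <<'E'
from h import *; import pickle
d=pickle.load(open("c0.pkl","rb"));T,S=d["top"],d["side"];w=pickle.load(open("w4.pkl","rb"))
h=cv2.cvtColor(w["img"],cv2.COLOR_RGB2HSV)
g=((h[...,1]<40)&(h[...,2]>108));g=cv2.morphologyEx(g.astype(np.uint8),cv2.MORPH_OPEN,np.ones((3,3)))
for s,ce,m in comps(g,800,20000):
    print(s.tolist(),ce.round(), np.round(cv2.minEnclosingCircle(np.argwhere(m)[:,::-1].astype(np.float32))[0]))
print("clevis body: wrist",onplane(w,306,262,48).round(),"foot",onplane(w,308,249,12).round(),"top",onplane(T,223,229.7,48).round(),tri(w,(306,262),T,(223,229.7)))
print("pinA",onplane(w,320,123,84).round())
m=((h[...,0]>8)&(h[...,0]<25)&(h[...,1]>60)&(h[...,2]>110)).astype(np.uint8)
for s,ce,q in comps(cv2.morphologyEx(m,cv2.MORPH_CLOSE,np.ones((5,5))),4500,60000):
    p=cv2.approxPolyDP(cv2.convexHull(np.argwhere(q)[:,::-1].astype(np.int32)),6,True)[:,0]
    print([(q.tolist(),onplane(w,*q,16)[:2].round().tolist()) for q in p])
for n,p in(("pin mid",(92,229)),("pin near",(98,331)),("clev mid",(546,232))): print(n,onplane(w,*p,5).round())
E
```

```text
[561, 63, 79, 100, 3642] [604. 106.] [606. 113.]
[0, 74, 120, 72, 6262] [ 61. 109.] [ 56. 108.]
[595, 173, 45, 217, 4958] [624. 313.] [617. 281.]
[132, 315, 55, 73, 1151] [157. 351.] [164. 351.]
[451, 315, 55, 72, 1142] [480. 350.] [472. 350.]
[0, 338, 87, 64, 1971] [ 26. 377.] [ 40. 370.]
clevis body: wrist [546. 173.  48.] foot [542. 173.  12.] top [544. 168.  48.] (array([544.2284959 , 171.48707911,  41.46620692]), np.float64(4.236396036592012))
pinA [625. 165.  84.]
[([93, 385], [437.0, 333.0]), ([31, 378], [443.0, 378.0]), ([0, 182], [588.0, 367.0]), ([0, 29], [675.0, 347.0]), ([167, 49], [665.0, 253.0]), ([173, 314], [496.0, 268.0]), ([115, 375], [446.0, 315.0])]
[([639, 38], [670.0, -17.0]), ([639, 175], [592.0, -35.0]), ([595, 383], [439.0, -38.0]), ([548, 388], [434.0, -4.0]), ([520, 374], [446.0, 18.0]), ([465, 316], [494.0, 63.0]), ([489, 43], [667.0, 68.0])]
pin mid [554. 320.   5.]
pin near [476. 329.   5.]
clev mid [552.  11.   5.]
```

Emit:
{"name": "send_rows", "arguments": {"targets": [0, 0, 0, -0.12, -0.12, 0, 1, 0, 0, 0, 0, 0, 0.8, 1, 0, 0, 0, 0, 0, 0.8, 1, 0, 0, 0, 0, 0, 0.31, 1, 0, 0, 0, 0, 0, 0, 1]}}

```text
time_s: 13.48
eef_pos: [544.9, 173.2, 16.1]
ee_rot: [0.0, 1.0, -0.0, -0.001]
force: [0.2, -1.0, 0.8]
grip_width: 1.005
grip_force: 0.0
```

Emit:
{"name": "send_rows", "arguments": {"targets": [0, 0, 0, 0, 0, 0, -1, 0, 0, 0, 0, 0, 0, -1, 0, 0, 0, 0, 0, 0, -1, 0, 0, 0, 0, 0, 0, -1, 0, 0, 0, 0, 0, 0, -1]}}

```text
time_s: 14.1
eef_pos: [545.9, 173.3, 18.0]
ee_rot: [-0.0, 1.0, -0.0, 0.001]
force: [-2.1, -0.8, 7.6]
grip_width: 0.569
grip_force: 51.5
```

Emit:
{"name": "send_rows", "arguments": {"targets": [0, 0, 0, 0, 0, -0.4, -1, 0, 0, 0, 0, 0, -0.8, -1, 0, 0, 0, 0.04, 0.85, -0.2, -1, 0, 0, 0, 0.04, 0.9, 0, -1, 0, 0, 0, 0.04, 0.9, 0, -1]}}

```text
time_s: 14.72
eef_pos: [552.1, 12.8, 100.8]
ee_rot: [0.0, 1.0, 0.0, 0.0]
force: [0.1, -0.4, -3.7]
grip_width: 0.569
grip_force: 53.3
```

Emit:
{"name": "send_rows", "arguments": {"targets": [0, 0, 0, 0, 0, 0, -1, 0, 0, 0, 0, 0, 0, -1]}}

```text
time_s: 14.98
eef_pos: [552.0, 14.6, 100.4]
ee_rot: [-0.0, 1.0, -0.0, -0.0]
force: [-0.0, 0.5, -4.1]
grip_width: 0.567
grip_force: 53.5
```

```bash
python3 - <<'E'
from rig import monitor, eyes
from h import *; import pickle
s=monitor.sense();print(s['eef_pos'],s['ee_rot'],s['force'],s['grip_width'])
c=eyes.capture("wrist");pickle.dump(c,open("w5.pkl","wb"));cv2.imwrite("pics/w5.png",c["img"][:,:,::-1])
e=s['eef_pos'];b=e[2]-18
for p in ([e[0],e[1],b+50],[e[0]+28,e[1],b+6],[591.5,14.5,16],[514.5,12,16],[553,13,5]): print(np.round(p),proj(c,p).round())
E
```

```text
[552.03639577  14.55901205 100.35151027] [-1.56598691e-04  9.99999956e-01 -2.45337335e-04 -6.47928637e-05] [-0.03490346  0.52590848 -4.06606297] 0.5671403844335511
[552.  15. 132.] [322. 369.]
[580.  15.  88.] [322. 241.]
[592.  14.  16.] [321. 183.]
[514.  12.  16.] [325. 309.]
[553  13   5] [323. 243.]
```

View pics/w5.png

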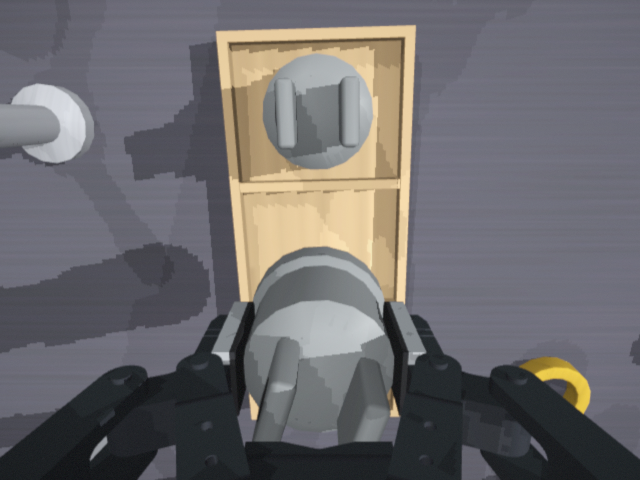

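The clevis hangs upright over the middle bay. Its foot edge is at row 247 and the cross wall at row 186, so a 2 mm nudge forward centres it.

Emit:
{"name": "send_rows", "arguments": {"targets": [0, 0, 0, 0.03, 0.01, 0.5, -1, 0, 0, 0, 0, 0, 0.5, -1, 0, 0, 0, 0, 0, 0.24, -1, 0, 0, 0, 0, 0, 0.03, -1, 0, 0, 0, 0, 0, 0, -1]}}

```text
time_s: 15.65
eef_pos: [554.6, 13.9, 24.9]
ee_rot: [0.0, 1.0, 0.0, 0.001]
force: [1.1, -0.9, -3.3]
grip_width: 0.564
grip_force: 53.5
```

Emit:
{"name": "send_rows", "arguments": {"targets": [0, 0, 0, 0, 0, 0.02, -1, 0, 0, 0, 0, 0, 0, -1]}}

```text
time_s: 15.9
eef_pos: [554.2, 13.6, 23.2]
ee_rot: [0.0, 1.0, -0.0, 0.0]
force: [0.5, -0.5, -3.5]
grip_width: 0.569
grip_force: 53.5
```

Emit:
{"name": "send_rows", "arguments": {"targets": [0, 0, 0, 0, 0, 0.02, -1, 0, 0, 0, 0, 0, 0, -1]}}

```text
time_s: 16.15
eef_pos: [554.2, 13.6, 23.0]
ee_rot: [0.0, 1.0, -0.0, 0.0]
force: [-4.9, -0.2, 10.1]
grip_width: 0.565
grip_force: 54.9
```

Emit:
{"name": "send_rows", "arguments": {"targets": [0, 0, 0, 0, 0, -0.02, -1, 0, 0, 0, 0, 0, 0, 0.4, 0, 0, 0, 0, 0, 0, 1, 0, 0, 0, 0, 0, 0, 1, 0, 0, 0, 0, 0, -0.3, 1]}}

```text
time_s: 16.77
eef_pos: [553.4, 13.8, 40.6]
ee_rot: [-0.0, 1.0, -0.0, -0.001]
force: [-0.4, 0.3, -0.2]
grip_width: 1.002
grip_force: 0.0
```

Emit:
{"name": "send_rows", "arguments": {"targets": [0, 0, 0, 0, 0, -0.9, 1, 0, 0, 0, 0, 0, -0.9, 1, 0, 0, 0, 0.4, -0.85, -0.1, 1, 0, 0, 0, 0.4, -0.85, 0, 1, 0, 0, 0, 0.37, -0.83, 0, 1]}}

```text
time_s: 17.4
eef_pos: [624.9, 167.1, 156.6]
ee_rot: [-0.0, 1.0, -0.0, 0.001]
force: [0.9, -1.0, -1.3]
grip_width: 1.003
grip_force: 0.0
```

Emit:
{"name": "send_rows", "arguments": {"targets": [0, 0, 0, 0, 0, 0, 1, 0, 0, 0, 0, 0, 0, 1]}}

```text
time_s: 17.65
eef_pos: [624.1, 165.1, 155.5]
ee_rot: [0.0, 1.0, -0.0, 0.0]
force: [-0.1, -0.4, 0.8]
grip_width: 1.004
grip_force: 0.0
```

```bash
python3 - <<'E'
from rig import monitor, eyes
from h import *; import pickle
s=monitor.sense();print(s['eef_pos'],s['force'],s['grip_width'])
c=eyes.capture("wrist");pickle.dump(c,open("w6.pkl","wb"));cv2.imwrite("pics/w6.png",c["img"][:,:,::-1])
for p in ([624.5,164.5,84],[624.5,164.5,5],[431,153,84],[553,12,55],[554.5,317,5]): print(p,proj(c,p).round())
h=cv2.cvtColor(c["img"],cv2.COLOR_RGB2HSV)
for q,ce,m in comps((h[...,1]<40)&(h[...,2]>150),300,20000): print(q.tolist(),ce.round())
E
```

```text
[624.08229611 165.1226891  155.51956372] [-0.13820184 -0.4337338   0.84017034] 1.0036302247184132
[624.5, 164.5, 84] [322. 257.]
[624.5, 164.5, 5] [321. 222.]
[431, 153, 84] [337. 520.]
[553, 12, 55] [547. 343.]
[554.5, 317, 5] [128. 307.]
[213, 0, 92, 97, 7003] [258.  47.]
[83, 186, 67, 58, 2527] [118. 213.]
[534, 195, 61, 25, 1122] [563. 208.]
[292, 196, 57, 83, 3126] [321. 237.]
[29, 223, 58, 46, 1867] [ 55. 244.]
[558, 227, 21, 43, 376] [566. 250.]
[517, 310, 59, 30, 1060] [550. 324.]
[309, 417, 47, 30, 857] [333. 431.]
```

View pics/w6.png

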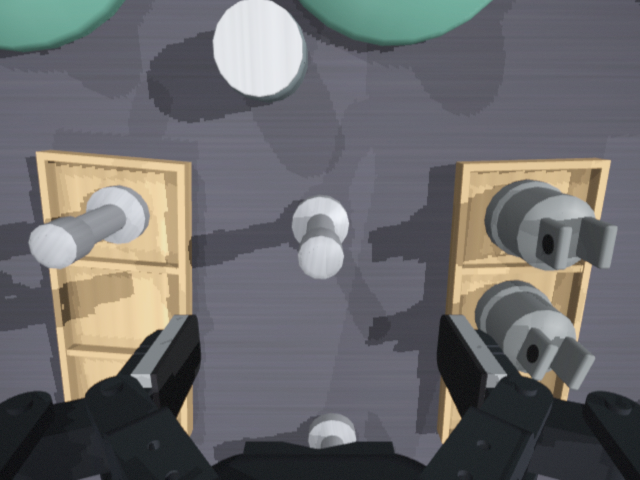

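Pin A's knob is at (320,257) and its foot at (320,222), both as predicted. The clevis stands in the middle bay at (525,325).

Emit:
{"name": "send_rows", "arguments": {"targets": [0, 0, 0, 0, 0, 0.8, 1, 0, 0, 0, 0, 0, 0.7, 1, 0, 0, 0, 0, 0, 0.22, 1, 0, 0, 0, 0, 0, 0, 1, 0, 0, 0, 0, 0, 0, -1], "newtons": 45}}

```text
time_s: 18.32
eef_pos: [625.3, 165.3, 53.7]
ee_rot: [-0.0, 1.0, -0.0, 0.002]
force: [-0.7, 0.3, -0.2]
grip_width: 0.811
grip_force: 0.0
```

Emit:
{"name": "send_rows", "arguments": {"targets": [0, 0, 0, 0, 0, 0, -1, 0, 0, 0, 0, 0, 0, -1, 0, 0, 0, 0, 0, 0, -1, 0, 0, 0, 0, 0, 0, -1, 0, 0, 0, 0, 0, 0, -1]}}

```text
time_s: 18.95
eef_pos: [624.6, 165.3, 52.3]
ee_rot: [0.0, 1.0, -0.0, 0.001]
force: [-0.7, -2.2, 5.7]
grip_width: 0.287
grip_force: 44.3
```

Emit:
{"name": "send_rows", "arguments": {"targets": [0, 0, 0, 0, 0, -0.4, -1, 0, 0, 0, 0, 0, -0.8, -1, 0, 0, 0, 0, 0, -0.5, -1, 0, 0, 0, -0.38, -0.83, 0, -1, 0, 0, 0, -0.38, -0.83, 0, -1]}}

```text
time_s: 19.58
eef_pos: [577.8, 266.0, 153.1]
ee_rot: [-0.0, 1.0, -0.001, -0.001]
force: [0.7, 1.3, -2.8]
grip_width: 0.289
grip_force: 44.6
```

Emit:
{"name": "send_rows", "arguments": {"targets": [0, 0, 0, -0.38, -0.83, 0, -1, 0, 0, 0, 0, 0, 0, -1, 0, 0, 0, 0, 0, 0, -1]}}

```text
time_s: 19.95
eef_pos: [555.8, 314.5, 153.0]
ee_rot: [0.0, 1.0, 0.0, -0.0]
force: [-0.3, -0.4, -2.1]
grip_width: 0.287
grip_force: 44.8
```

```bash
python3 - <<'E'
from rig import monitor, eyes
from h import *; import pickle
s=monitor.sense();print(s['eef_pos'],s['force'],s['grip_width'])
c=eyes.capture("wrist");pickle.dump(c,open("w7.pkl","wb"));cv2.imwrite("pics/w7.png",c["img"][:,:,::-1])
e=s['eef_pos'];b=e[2]-52
for p in ([e[0],e[1],b+84],[e[0]+21,e[1],b+5],[593,313.5,16],[516,320,16],[554.5,317,5]): print(np.round(p),proj(c,p).round())
E
```

```text
[555.79155182 314.53578767 153.00308432] [-0.3301351  -0.41302025 -2.12904191] 0.2868629911723356
[556. 315. 185.] [322. 369.]
[577. 315. 106.] [321. 234.]
[593. 314.  16.] [322. 174.]
[516 320  16] [313. 279.]
[554. 317.   5.] [317. 224.]
```

View pics/w7.png

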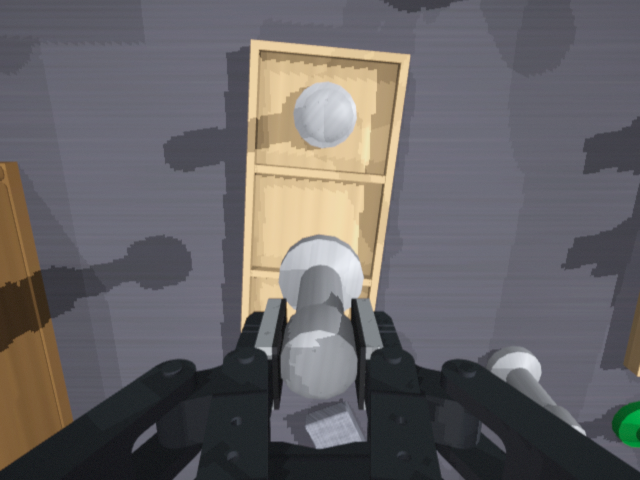

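The pin hangs straight over the middle bay, with the cross walls at rows 174 and 277 as predicted.

Emit:
{"name": "send_rows", "arguments": {"targets": [0, 0, 0, -0.02, -0.03, 0.6, -1, 0, 0, 0, 0, 0, 0.6, -1, 0, 0, 0, 0, 0, 0.33, -1, 0, 0, 0, 0, 0, 0.03, -1, 0, 0, 0, 0, 0, 0, -1]}}

```text
time_s: 20.62
eef_pos: [555.4, 316.2, 60.8]
ee_rot: [-0.0, 1.0, -0.001, 0.0]
force: [-0.1, 0.4, -2.6]
grip_width: 0.287
grip_force: 44.9
```

Emit:
{"name": "send_rows", "arguments": {"targets": [0, 0, 0, 0, 0, 0.02, -1, 0, 0, 0, 0, 0, 0, -1]}}

```text
time_s: 20.88
eef_pos: [554.9, 316.7, 59.3]
ee_rot: [-0.0, 1.0, -0.0, 0.0]
force: [0.1, 0.7, -2.2]
grip_width: 0.289
grip_force: 44.9
```

Emit:
{"name": "send_rows", "arguments": {"targets": [0, 0, 0, 0, 0, 0.02, -1, 0, 0, 0, 0, 0, 0, -1]}}

```text
time_s: 21.12
eef_pos: [554.6, 316.7, 57.6]
ee_rot: [0.0, 1.0, -0.0, -0.0]
force: [0.2, 0.1, -3.1]
grip_width: 0.286
grip_force: 44.9
```

Emit:
{"name": "send_rows", "arguments": {"targets": [0, 0, 0, 0, 0, 0.015, -1, 0, 0, 0, 0, 0, 0, -1]}}

```text
time_s: 21.38
eef_pos: [554.9, 316.7, 57.3]
ee_rot: [-0.0, 1.0, -0.0, 0.0]
force: [-1.2, -1.4, 3.4]
grip_width: 0.287
grip_force: 45.3
```

Emit:
{"name": "send_rows", "arguments": {"targets": [0, 0, 0, 0, 0, 0.01, -1, 0, 0, 0, 0, 0, 0, -1]}}

```text
time_s: 21.62
eef_pos: [555.2, 316.7, 57.3]
ee_rot: [-0.0, 1.0, -0.0, 0.001]
force: [-1.9, -2.3, 7.5]
grip_width: 0.29
grip_force: 45.8
```

Emit:
{"name": "send_rows", "arguments": {"targets": [0, 0, 0, 0, 0, -0.02, -1, 0, 0, 0, 0, 0, 0, 0, 0, 0, 0, 0, 0, 0, 1, 0, 0, 0, 0, 0, 0, 1, 0, 0, 0, 0, 0, 0, 1]}}

```text
time_s: 22.25
eef_pos: [554.7, 316.7, 57.3]
ee_rot: [-0.0, 1.0, -0.0, 0.0]
force: [-0.6, 0.4, 0.1]
grip_width: 0.997
grip_force: 0.0
```

Emit:
{"name": "send_rows", "arguments": {"targets": [0, 0, 0, 0, 0, -0.8, 1, 0, 0, 0, 0, 0, -0.8, 1, 0, 0, 0, -0.51, 0.68, 0, 1, 0, 0, 0, -0.52, 0.68, 0, 1, 0, 0, 0, -0.52, 0.68, 0, 1]}}

```text
time_s: 22.88
eef_pos: [460.5, 193.2, 153.4]
ee_rot: [-0.0, 1.0, 0.0, 0.0]
force: [0.6, -0.3, 0.6]
grip_width: 1.0
grip_force: 0.0
```

Emit:
{"name": "send_rows", "arguments": {"targets": [0, 0, 0, -0.51, 0.68, 0, 1, 0, 0, 0, 0, 0, 0, 1, 0, 0, 0, 0, 0, 0, 1]}}

```text
time_s: 23.25
eef_pos: [431.7, 153.8, 153.7]
ee_rot: [-0.0, 1.0, -0.0, 0.001]
force: [0.9, 0.2, 0.8]
grip_width: 1.001
grip_force: 0.0
```

```bash
python3 - <<'E'
from rig import monitor, eyes
from h import *; import pickle
s=monitor.sense();print(s['eef_pos'],s['force'],s['grip_width'])
c=eyes.capture("wrist");pickle.dump(c,open("w8.pkl","wb"));cv2.imwrite("pics/w8.png",c["img"][:,:,::-1])
for p in ([431,153,84],[431,153,5],[554,317,89],[477.5,323.5,5]): print(p,proj(c,p).round())
E
```

```text
[431.72932186 153.77117735 153.70972947] [0.87783353 0.21225485 0.75151426] 1.0007929515642628
[431, 153, 84] [322. 260.]
[431, 153, 5] [321. 224.]
[554, 317, 89] [-41.   7.]
[477.5, 323.5, 5] [ 79. 160.]
```

View pics/w8.png

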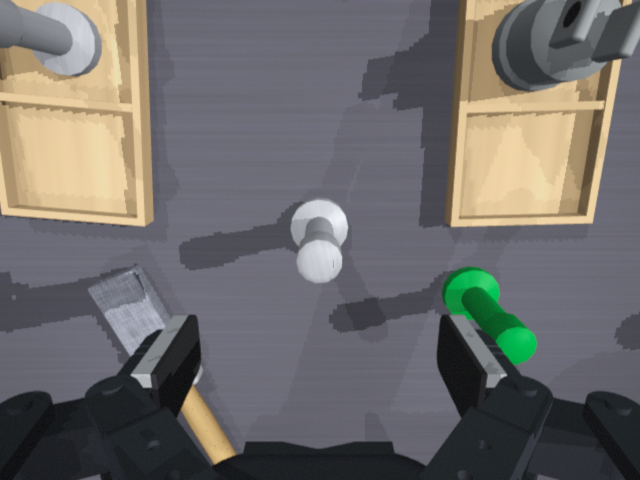

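Pin B's knob is at (320,261) as predicted, pin A stands in its bay at (65,42), and the green look-alike at (490,310) is clear of the fingers.

Emit:
{"name": "send_rows", "arguments": {"targets": [0, 0, 0, 0, 0, 0.8, 1, 0, 0, 0, 0, 0, 0.7, 1, 0, 0, 0, 0, 0, 0.19, 1, 0, 0, 0, 0, 0, 0, 1, 0, 0, 0, 0, 0, 0, -1]}}

```text
time_s: 23.92
eef_pos: [432.1, 153.8, 53.2]
ee_rot: [-0.0, 1.0, 0.0, 0.001]
force: [-0.9, -0.4, -0.6]
grip_width: 0.817
grip_force: 0.0
```

Emit:
{"name": "send_rows", "arguments": {"targets": [0, 0, 0, 0, 0, 0, -1, 0, 0, 0, 0, 0, 0, -1, 0, 0, 0, 0, 0, 0, -1, 0, 0, 0, 0, 0, 0, -1, 0, 0, 0, 0, 0, 0, -1]}}

```text
time_s: 24.55
eef_pos: [431.4, 153.5, 52.6]
ee_rot: [-0.0, 1.0, -0.0, 0.0]
force: [-0.7, -0.6, 5.4]
grip_width: 0.287
grip_force: 44.0
```

Emit:
{"name": "send_rows", "arguments": {"targets": [0, 0, 0, 0, 0, -0.4, -1, 0, 0, 0, 0, 0, -0.8, -1, 0, 0, 0, 0.25, -0.9, -0.3, -1, 0, 0, 0, 0.26, -0.95, 0, -1, 0, 0, 0, 0.26, -0.95, 0, -1]}}

```text
time_s: 25.18
eef_pos: [477.5, 323.2, 142.1]
ee_rot: [-0.0, 1.0, -0.0, 0.0]
force: [0.9, -0.1, -1.4]
grip_width: 0.288
grip_force: 44.9
```

Emit:
{"name": "send_rows", "arguments": {"targets": [0, 0, 0, 0, 0, 0, -1, 0, 0, 0, 0, 0, 0, -1]}}

```text
time_s: 25.42
eef_pos: [476.8, 321.1, 141.4]
ee_rot: [0.0, 1.0, 0.0, -0.001]
force: [-0.0, -0.8, -2.9]
grip_width: 0.289
grip_force: 45.2
```

```bash
python3 - <<'E'
from rig import monitor, eyes
from h import *; import pickle
s=monitor.sense();print(s['eef_pos'],s['force'],s['grip_width'])
c=eyes.capture("wrist");pickle.dump(c,open("w9.pkl","wb"));cv2.imwrite("pics/w9.png",c["img"][:,:,::-1])
e=s['eef_pos'];b=e[2]-52
for p in ([e[0],e[1],b+84],[e[0]+21,e[1],b+5],[516,320,16],[439,326.5,16],[477.5,323.5,5]): print(np.round(p),proj(c,p).round())
E
```

```text
[476.84718492 321.1121153  141.42132025] [-0.01192114 -0.80722218 -2.88833079] 0.2891165506166214
[477. 321. 173.] [322. 369.]
[498. 321.  94.] [321. 234.]
[516 320  16] [322. 173.]
[439. 326.  16.] [312. 282.]
[478. 324.   5.] [317. 226.]
```

View pics/w9.png

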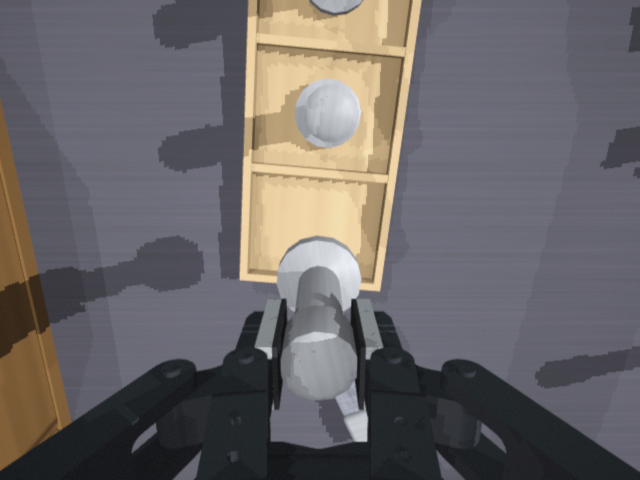

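Pin A stands centred in the middle bay. Pin B hangs over the near bay (cross wall at row 172, end wall at row 284).

Emit:
{"name": "send_rows", "arguments": {"targets": [0, 0, 0, 0.01, -0.03, 0.6, -1, 0, 0, 0, 0, 0, 0.5, -1, 0, 0, 0, 0, 0, 0.23, -1, 0, 0, 0, 0, 0, 0.03, -1, 0, 0, 0, 0, 0, 0, -1]}}

```text
time_s: 26.1
eef_pos: [478.5, 323.3, 61.4]
ee_rot: [-0.0, 1.0, -0.0, 0.001]
force: [-0.4, 0.4, -0.5]
grip_width: 0.287
grip_force: 45.2
```

Emit:
{"name": "send_rows", "arguments": {"targets": [0, 0, 0, 0, 0, 0.02, -1, 0, 0, 0, 0, 0, 0, -1]}}

```text
time_s: 26.35
eef_pos: [478.0, 323.4, 59.5]
ee_rot: [-0.0, 1.0, -0.0, 0.0]
force: [-0.0, -0.4, -2.1]
grip_width: 0.285
grip_force: 45.2
```

Emit:
{"name": "send_rows", "arguments": {"targets": [0, 0, 0, 0, 0, 0.015, -1, 0, 0, 0, 0, 0, 0, -1]}}

```text
time_s: 26.6
eef_pos: [477.8, 323.3, 58.2]
ee_rot: [0.0, 1.0, -0.0, -0.0]
force: [-0.4, -0.4, -2.1]
grip_width: 0.288
grip_force: 45.2
```

Emit:
{"name": "send_rows", "arguments": {"targets": [0, 0, 0, 0, 0, 0.015, -1, 0, 0, 0, 0, 0, 0, -1]}}

```text
time_s: 26.85
eef_pos: [478.0, 323.4, 57.6]
ee_rot: [-0.0, 1.0, -0.0, 0.0]
force: [-0.5, -0.9, 1.4]
grip_width: 0.287
grip_force: 45.6
```

Emit:
{"name": "send_rows", "arguments": {"targets": [0, 0, 0, 0, 0, 0.01, -1, 0, 0, 0, 0, 0, 0, -1]}}

```text
time_s: 27.1
eef_pos: [478.2, 323.4, 57.6]
ee_rot: [-0.0, 1.0, -0.0, 0.001]
force: [-2.3, -1.3, 7.9]
grip_width: 0.288
grip_force: 46.1
```

Emit:
{"name": "send_rows", "arguments": {"targets": [0, 0, 0, 0, 0, -0.02, -1, 0, 0, 0, 0, 0, 0, 0, 0, 0, 0, 0, 0, 0, 1, 0, 0, 0, 0, 0, 0, 1, 0, 0, 0, 0, 0, 0, 1]}}

```text
time_s: 27.72
eef_pos: [477.9, 323.3, 57.9]
ee_rot: [-0.0, 1.0, -0.0, -0.0]
force: [0.2, 0.4, 0.1]
grip_width: 1.001
grip_force: 0.0
```

Emit:
{"name": "send_rows", "arguments": {"targets": [0, 0, 0, 0, 0, -0.8, 1, 0, 0, 0, 0, 0, -0.9, 1, 0, 0, 0, -0.5, 0.6, -0.3, 1, 0, 0, 0, -0.5, 0.7, -0.3, 1, 0, 0, 0, -0.5, 0.7, 0, 1]}}

```text
time_s: 28.35
eef_pos: [387.3, 202.4, 197.0]
ee_rot: [-0.0, 1.0, 0.0, 0.001]
force: [0.3, -0.5, 1.1]
grip_width: 0.997
grip_force: 0.0
```

Emit:
{"name": "send_rows", "arguments": {"targets": [0, 0, 0, -0.5, 0.7, 0, 1, 0, 0, 0, -0.3, 0.7, 0, 1, 0, 0, 0, 0, 0, 0, 1]}}

```text
time_s: 28.72
eef_pos: [339.2, 117.9, 196.2]
ee_rot: [0.0, 1.0, -0.002, 0.0]
force: [-0.3, 1.3, 0.1]
grip_width: 0.997
grip_force: 0.0
```

```bash
python3 - <<'E'
from rig import monitor, eyes
import cv2,numpy as np
s=monitor.sense();print(s['time_s'],s['eef_pos'],s['force'])
t=eyes.capture("top")["img"];sd=eyes.capture("side")["img"]
a=np.hstack([cv2.resize(t[130:370,80:560],(600,300)),])
b=cv2.resize(sd[130:450,200:500],(281,300))[:, :200]
b=cv2.resize(sd[140:450,220:470],(600,300*2))[:300*2:2]
cv2.imwrite("pics/f.png",np.vstack([a,cv2.resize(sd[130:450,100:580],(600,300))])[:,:,::-1])
E
```

```text
28.725 [339.24036048 117.88346683 196.20142783] [-0.32736361  1.2970699   0.05638594]
```

View pics/f.png

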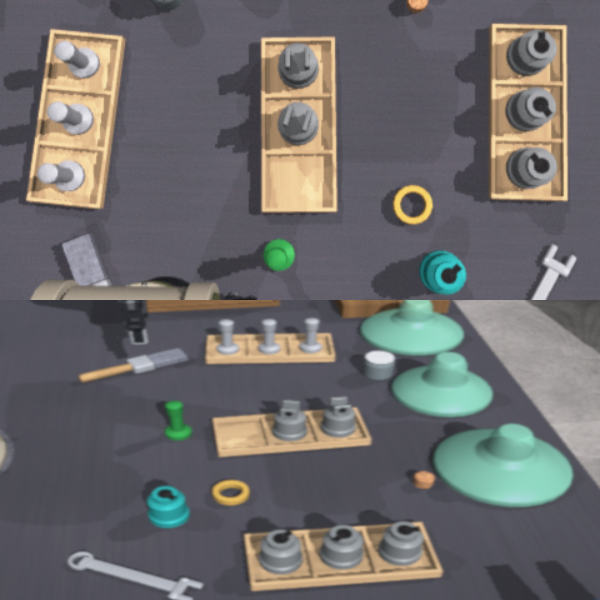

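All five parts stand upright, one to a bay, beside their samples (sockets (531,110)/(531,168), clevis (298,122), pins (70,117)/(60,175)). The gauge at (413,204) and both look-alikes have not moved.

```bash
python3 -c "
from rig import job
print(job.finish_job())"
```

```text
the job is handed in; nothing more can be done
None
```

I sorted all five fittings upright into their matching trays, left the ring gauge and look-alikes where they were, and handed the job in at about 29 s; the final camera views confirmed the layout, but no verdict was returned.

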